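# Move the colour plaques from the carry case into the conditioning chamber

### The job

Open the black carry case by drawing its flat orange lid all the way toward you, pressing on top and pulling. Lift every plaque in it out of its slot and slide each one upright and fully down into a slot of its own in the white conditioning chamber, then draw the chamber's flat blue lid toward you over the plaques until it is fully shut. Tidy up by sliding the orange lid back so that the empty case is fully shut too, and leave the other things on the bench where they are.

Things in the scene. Friction and masses are not known exactly. Their poses are not given: they have to be found in the camera images.
- case: Black carry case, fixed, 236 (x) x 224 (y) x 97 high. Origin: centre of its underside; x axis within 0.15 rad of world x, pointing away from the robot. Its far (+x) half is an open-topped well with four upright slots, its near half a flat grey deck, top at 87. The case may stand left or right of the chamber. (Sizes in mm.)
- case_well (a point): Centre of the floor of the case's well, 12 above the bench, 54 along the case's +x. The four slots' planes run along x; slot centres at y = -60, -20, 20, 60. White ribs at both x ends form them: 11 wide, 84 long; ribs reach 76 height; 68 free between the two rows of ribs; the well is 184 wide in y. (Sizes in mm.)
- case_shut (a point): Where the orange lid's origin lies when it covers the well: 54 along the case's +x, 88 high. Two runners (tops 88 high, along x) carry the lid between guide rails (inner faces y = -104 and 104, tops 97 high). End stops, tops 97 high, at x = -110 and 110 let the lid's origin go from -56 to 56. (Sizes in mm.)
- case_parked (a point): Where the orange lid's origin lies when it is fully open, over the near deck: 54 along the case's -x, 88 high. (Sizes in mm.)
- chamber: White conditioning chamber with yellow stripe, fixed. Same sizes, slots, runners, rails and stops as the case but the other way round: its slotted well is in the near (-x) half, its metal deck in the far half. Origin: centre of its underside; x axis within 0.15 rad of world x, pointing away from the robot. Its slots start empty. (Sizes in mm.)
- chamber_shut (a point): Where the blue lid's origin lies when it fully covers the chamber's well: 54 along the chamber's -x, 88 high. (Sizes in mm.)
- chamber_parked (a point): Where the blue lid's origin lies when parked over the far deck, well uncovered: 54 along the chamber's +x, 88 high. It starts there within 5. (Sizes in mm.)
- case_lid: Loose flat orange lid of the case, 108 (x) x 204 (y) x 8, 250 g, black ribbed pad flush at its centre, no handle. Origin: centre of its underside, 88 above the bench; x as the case's. Starts shut. Lies between the rails with 2 play each side and slides along the case's x on smooth runners (friction about 0.2; a fingertip pressed on top with 5 to 15 N drags it). (Sizes in mm.)
- chamber_lid: Loose flat blue lid of the chamber, same size, mass, pad and friction as the orange one. Origin: centre of its underside, 88 above the bench. Starts parked over the far deck. It cannot pass over a plaque that is not fully down. (Sizes in mm.)
- plaque_red: Red rigid plastic colour plaque, 80 (x) x 8 (y, thickness) x 70 (z), 60 g, bottom edge rounded. Origin: centre of its bottom edge; z points up to its top edge. Starts upright in one of the case's slots, x along the slot, its top edge 82 above the bench, 6 below the lid. It has about 1.5 play each side in a slot. May be absent. (Sizes in mm.)
- plaque_yellow: Yellow rigid plastic colour plaque, 80 (x) x 8 (y, thickness) x 70 (z), 60 g, bottom edge rounded. Origin: centre of its bottom edge; z points up to its top edge. Starts upright in one of the case's slots, x along the slot, its top edge 82 above the bench, 6 below the lid. It has about 1.5 play each side in a slot. May be absent. (Sizes in mm.)
- plaque_green: Green rigid plastic colour plaque, 80 (x) x 8 (y, thickness) x 70 (z), 60 g, bottom edge rounded. Origin: centre of its bottom edge; z points up to its top edge. Starts upright in one of the case's slots, x along the slot, its top edge 82 above the bench, 6 below the lid. It has about 1.5 play each side in a slot. May be absent. (Sizes in mm.)
- plaque_white: White rigid plastic colour plaque, 80 (x) x 8 (y, thickness) x 70 (z), 60 g, bottom edge rounded. Origin: centre of its bottom edge; z points up to its top edge. Starts upright in one of the case's slots, x along the slot, its top edge 82 above the bench, 6 below the lid. It has about 1.5 play each side in a slot. May be absent. (Sizes in mm.)
- chamber_slot0 (a point): Centre of the floor of chamber slot 0, 12 above the bench; the slot's plane runs along the chamber's x. A plaque fully down has its origin here. (Sizes in mm.)
- chamber_slot1 (a point): Centre of the floor of chamber slot 1, 12 above the bench; the slot's plane runs along the chamber's x. A plaque fully down has its origin here. (Sizes in mm.)
- chamber_slot2 (a point): Centre of the floor of chamber slot 2, 12 above the bench; the slot's plane runs along the chamber's x. A plaque fully down has its origin here. (Sizes in mm.)
- chamber_slot3 (a point): Centre of the floor of chamber slot 3, 12 above the bench; the slot's plane runs along the chamber's x. A plaque fully down has its origin here. (Sizes in mm.)
- beaker: Bystander: glass beaker, 64 across, 85 high. Origin: centre of its underside. Leave it alone. (Sizes in mm.)
- weight: Bystander: brass weight, 40 across, 58 high. Origin: centre of its underside. Leave it alone. (Sizes in mm.)
- jar: Bystander: amber glass jar, 56 across, 80 high. Origin: centre of its underside. Leave it alone. (Sizes in mm.)
- pad_block: Bystander: pad of paper, 120 x 90 x 20. Origin: centre of its underside. Leave it alone. (Sizes in mm.)
Not all that is in view belongs to the job. Several things have the shape of the case_lid; the one meant has the colours described above.

How it is judged (in metres and radians):
On the way, in this order (a step that is already met when the one before it is completed fails the run):
1. the orange lid is drawn off the case's slots, fully onto the near deck (x of case_lid in the frame of case below -0.045 m and z of case_lid in the frame of case between 0.082 and 0.093 m), for 0.2 s.
2. every plaque stands fully down in a slot of the chamber (x of plaque_red in the frame of chamber between -0.06 and -0.048 m and y of plaque_red in the frame of chamber between -0.068 and 0.068 m and z of plaque_red in the frame of chamber between 0.006 and 0.018 m and angle between each of plaque_red, plaque_yellow, plaque_green, plaque_white's own z axis and vertical below 0.12 rad and angle between the x axis of each of plaque_red, plaque_yellow, plaque_green, plaque_white and the x axis of chamber, either way round below 0.12 rad and x of plaque_yellow in the frame of chamber between -0.06 and -0.048 m and y of plaque_yellow in the frame of chamber between -0.068 and 0.068 m and z of plaque_yellow in the frame of chamber between 0.006 and 0.018 m and x of plaque_green in the frame of chamber between -0.06 and -0.048 m and y of plaque_green in the frame of chamber between -0.068 and 0.068 m and z of plaque_green in the frame of chamber between 0.006 and 0.018 m and x of plaque_white in the frame of chamber between -0.06 and -0.048 m and y of plaque_white in the frame of chamber between -0.068 and 0.068 m and z of plaque_white in the frame of chamber between 0.006 and 0.018 m), for 0.2 s.
3. the blue lid is drawn shut over the plaques (x of chamber_lid in the frame of chamber between -0.062 and -0.048 m and z of chamber_lid in the frame of chamber between 0.082 and 0.093 m), for 0.2 s.
At the end, for the whole second after the job is handed in: Every plaque present stands upright (within 0.12 rad) and fully down (origin within 6 mm of the slot floor's height) in a chamber slot, and the blue and orange lids lie flat on the runners of the chamber and the case, each within 6 mm of its shut position, at rest (all of step 2 and all of step 3 and x of case_lid in the frame of case between 0.048 and 0.062 m and z of case_lid in the frame of case between 0.082 and 0.093 m and linear speed of each of case_lid, chamber_lid below 0.02 m/s); the robot touches nothing.
It fails at once if a bystander (beaker, weight, jar, paper pad) is pushed more than 30 mm (distance of any of beaker, weight, jar, pad_block from where it was at the start of the episode above 0.03 m).
Of plaque_red, plaque_yellow, plaque_green, plaque_white only 2 to 4 are there at a start; the rules pass over those that are not, and their reading is None.
At some moment in a run one of case_lid, chamber_lid may be knocked a few centimetres aside while the robot is not near it.
It also fails if it takes over 210 s, if anything falls off the work surface, if the arm or the gripper's body presses on something with over 40 N, if the wrist force passes 120 N, or if a joint passes its speed limit or range.

### The arm

A 6-joint arm with a two-finger parallel gripper is mounted at the origin on the work surface. World frame = base frame: x ahead of the robot, y to its left, z up, the work surface at z = 0. Lengths are in m, angles in degrees, forces in N, time in s.
With the tool pointing down it reaches from about 0.35 to 0.875 m from the base axis. Payload 4.2 kg.
Tool frame: the origin (TCP) lies where the fingers leave the gripper's body, on its centre line; the fingertips stand 70 mm ahead of it and the grasp point (between the pads) lies 51 mm ahead of it; z points along the fingers, y is the direction in which the jaws open and shut (so a half turn about z gives the same grasp; the last joint's range is limited). The gripper opens to 87 mm and grips with 3 to 60 N. Pads are 19 mm wide; open, the fingers measure 117 mm over their backs; the gripper's body (75 mm by 190 mm) begins 51 mm behind the grasp point.
Start: joints at [-61.329, 22.042, 0.453, 0, -68.411, -14.817], TCP at [0.15, -0.607, 0.292] pointing down, gripper open.
Joint ranges: [-179.83, 179.83], [-69.29, 118.12], [-61.27, 80.66], [-181.25, 117.63], [-171.15, -9.14], [-177.46, 177.46]. Speed limits (degrees/s): [159.86, 159.86, 180, 180, 180, 180].

### API

Orientations are given as a 3x3 rotation matrix whose columns are the frame's x, y, z axes.
In Python, from station import sense, capture, camera_model, finish_job gives the robot as it stands.
- The arm moves only by the shell command python3 -m inch 'ROWS'. ROWS is JSON, a list of rows, each an object with "hand": the closure, from 0 (fully open) to 1 (shut); "slide": the shift along the world's x, y, z in cm, a list of three; "yaw": the turn about the world's z in rad. A call has 1 to 10 rows; each row is the pose to reach, as a shift and turn from the pose commanded when the call began; what a row does not reach only later rows make up. A row lasts 1/8 s, in which the tool goes at most 62.5 mm and 10.7 degrees, less where a joint would pass 70% of its speed; a pose out of reach is approached as far as the arm can. A call with a gripper value outside its range is refused whole. The fingers move at their own pace and stop on an object; the grip force is fixed at half the most. Time passes only in rows, so rows that repeat a pose let the fingers close. It gives the time, the measured TCP pose, the force and the opening at its end, in the units of the state.
- sense(): the state, without advancing time (a new reading comes with each control period).
- capture(name): name is "scene" or "top"; returns the picture (480x640x3 uint8, blue, green, red); there is no depth.
- camera_model(name): a dict with "mtx" (3x3 intrinsics, pixels), "xyz" and "orientation" of the camera in the world. Camera axes: x right, y up, looking along -z (the intrinsics and any distortion apply to the point x, -y, -z); pixel columns grow to the right and rows downward; lengths in m; the calibration is good to about 2 mm. A picture is of the moment at which its call begins. camera_model takes no time and is no camera call.
- finish_job(): hands the job in, once; it reports no verdict.
The state is a dict: "time_s": time; "joints": joint angles; "joint_velocities": joint speeds; "effort": joint torques, N m; "tcp_pos": TCP position; "ee_rot": TCP orientation; "wrist_force": force on the tool from outside, world axes, zero at the start; "moment": the same for the moment, N m; "gripper_width": opening from 0.0 (shut) to 1.0 (fully open).
Only numpy, scipy, OpenCV 4.12 (cv2) and the standard library are available. Lean on these libraries where they do the work, as an engineer would, in place of code of your own. Each camera call takes 0.05 s, during which the arm holds its last target. There are 200 camera calls.

## Working session

There is one attempt and no reset: what is moved stays moved. The work goes in short steps, Python scripts to look and compute and a shell command to move; the robot and the scene stay as the last step left them, time stands still between calls to the robot, and variables do not carry over. Pictures are saved under pics/ and viewed, about 12 in all and at most 16, crops included, and the job is handed in when it is done.

```bash
mkdir -p pics; ls
python3 - <<'E'
from station import *
import cv2
for n in("scene","top"):
    cv2.imwrite(f"pics/{n}0.png",capture(n)); print(n,camera_model(n))
print(sense())
E
```

```text
pics
scene {'mtx': array([[490.34590852,   0.        , 320.63080479],
       [  0.        , 490.34590852, 241.8586856 ],
       [  0.        ,   0.        ,   1.        ]]), 'xyz': array([ 1.41934786, -0.24670283,  0.94029668]), 'orientation': array([[ 0.32681673, -0.62902894,  0.70534631],
       [ 0.94505373,  0.21118354, -0.2495495 ],
       [ 0.00801633,  0.74814712,  0.66348446]])}
top {'mtx': array([[534.51119017,   0.        , 320.25937839],
       [  0.        , 534.51119017, 241.39128327],
       [  0.        ,   0.        ,   1.        ]]), 'xyz': array([0.159403  , 0.09606636, 1.73360461]), 'orientation': array([[-0.03936969,  0.97876354, -0.20117642],
       [-0.99920852, -0.03741653,  0.01350354],
       [ 0.00568945,  0.20154882,  0.97946195]])}
{'time_s': 0.1, 'joints': array([-6.13282901e+01,  2.20870717e+01,  3.87185515e-01, -2.39377439e-02,
       -6.84108285e+01, -1.48161331e+01]), 'joint_velocities': array([-0.01671508,  0.00161722,  0.14125834,  0.13389457, -0.08669721,
        0.04232314]), 'effort': array([ 1.10074811e-04, -3.91688991e+01,  1.87934929e+01,  4.23189014e+00,
        1.34379117e-02, -7.20734874e-05]), 'tcp_pos': array([ 0.14959015, -0.60642298,  0.29126199]), 'ee_rot': array([[-9.70939303e-01, -2.39325146e-01, -5.86253255e-04],
       [-2.39325835e-01,  9.70937487e-01,  1.88176230e-03],
       [ 1.18862224e-04,  1.96738253e-03, -9.99998058e-01]]), 'wrist_force': array([-0.42260764, -0.24580633, -0.00901872]), 'moment': array([-0.00686665,  0.04821232,  0.01670017]), 'gripper_width': 1.003774046328017}
```

View pics/scene0.png

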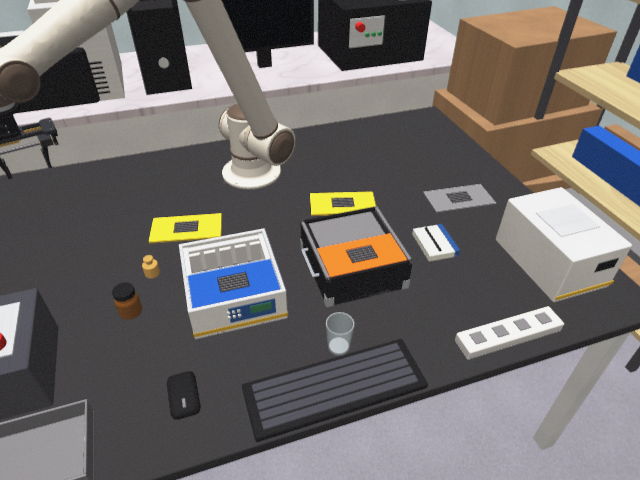

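View pics/top0.png

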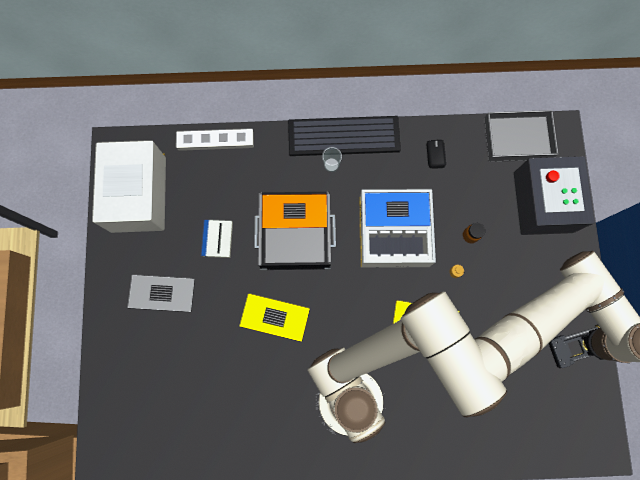

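The scene view shows the chamber (blue lid, around (233,280)) and the case (orange lid, around (360,255)). The top view shows the orange lid at (295,210), the blue lid at (397,210), the jar at (474,233), the brass weight at (458,270), the beaker at (331,158) and the paper pad at (217,238).

```bash
cat > h.py <<'E'
import numpy as np, cv2
from station import *
def ray(n,px,z):
    m=camera_model(n);px=np.atleast_2d(px).astype(float)
    d=np.c_[px,np.ones(len(px))]@np.linalg.inv(m["mtx"]).T
    d=(d*[1,-1,-1])@np.array(m["orientation"]).T; o=np.array(m["xyz"])
    return o+d*((z-o[2])/d[:,2])[:,None]
def proj(n,P):
    m=camera_model(n);c=(np.atleast_2d(P)-m["xyz"])@np.array(m["orientation"])
    c=c*[1,-1,-1];q=c@m["mtx"].T;return q[:,:2]/q[:,2:]
def mask(im,lo,hi):
    return cv2.inRange(cv2.cvtColor(im,cv2.COLOR_BGR2HSV),np.array(lo),np.array(hi))
COL=dict(orange=([8,150,120],[20,255,255]),blue=([100,120,120],[125,255,255]))
def lid(n,im,c,z=0.096,roi=None):
    """centre & yaw of lid from its top-face corners"""
    m=mask(im,*COL[c])
    if roi: k=np.zeros_like(m);x0,y0,x1,y1=roi;k[y0:y1,x0:x1]=255;m&=k
    cs,_=cv2.findContours(m,0,1);c=max(cs,key=cv2.contourArea)
    w=ray(n,c[:,0],z)[:,:2].astype(np.float32)*1000
    (cx,cy),(a,b),t=cv2.minAreaRect(w)
    p=cv2.boxPoints(((cx,cy),(a,b),t));e=[p[1]-p[0],p[2]-p[1]]
    L=max(e,key=np.linalg.norm);L=L*np.sign(L[1])
    return dict(c=(round(cx,1),round(cy,1)),size=(round(a,1),round(b,1)),yaw=round(float(np.arctan2(-L[0],L[1])),4))
def st():
    s=sense();R=s["ee_rot"]
    print("t",round(s["time_s"],2),"tcp",np.round(s["tcp_pos"]*1000,1),"yaw_y",round(float(np.arctan2(-R[0,1],R[1,1])),4),"F",np.round(s["wrist_force"],1),"w",round(s["gripper_width"],3))
E
python3 - <<'E'
from h import *
for n in("top","scene"):
    im=cv2.imread(f"pics/{n}0.png")
    for c in("orange","blue"):
        print(n,c,lid(n,im,c,roi=(230,180,450,280) if n=="top" else (180,220,420,310)))
im=cv2.imread("pics/top0.png");cv2.imwrite("pics/crop1.png",cv2.resize(im[180:280,240:450],None,fx=3.8,fy=3.8,interpolation=cv2.INTER_CUBIC))
for n,p,z in(("jar",(477,228),.08),("weight",(458,269),.05),("beaker",(332,152),.085)): print(n,ray("top",p,z))
st()
E
```

```text
top orange {'c': (597.9, 152.0), 'size': (203.7, 107.8), 'yaw': -0.0174}
top blue {'c': (591.5, -174.3), 'size': (203.3, 104.9), 'yaw': -0.0377}
scene orange {'c': (596.7, 153.6), 'size': (204.6, 109.7), 'yaw': -0.0266}
scene blue {'c': (590.7, -173.1), 'size': (202.8, 105.4), 'yaw': -0.033}
jar [[ 0.52344963 -0.4265794   0.08      ]]
weight [[ 0.39868269 -0.36224028  0.05      ]]
beaker [[0.7939969  0.02335149 0.085     ]]
t 0.1 tcp [ 149.6 -606.4  291.3] yaw_y 0.2417 F [-0.4 -0.2 -0. ] w 1.004
```

```bash
python3 -m inch '[{"hand":0,"slide":[0,0,0],"yaw":0}]'
```

```text
time_s: 0.22
tcp_pos: [0.1496, -0.6066, 0.2917]
ee_rot: [[-0.971, -0.239, -0.0], [-0.239, 0.971, 0.001], [0.0, 0.001, -1.0]]
wrist_force: [-0.6, -0.2, -0.5]
gripper_width: 1.002
```

View pics/crop1.png

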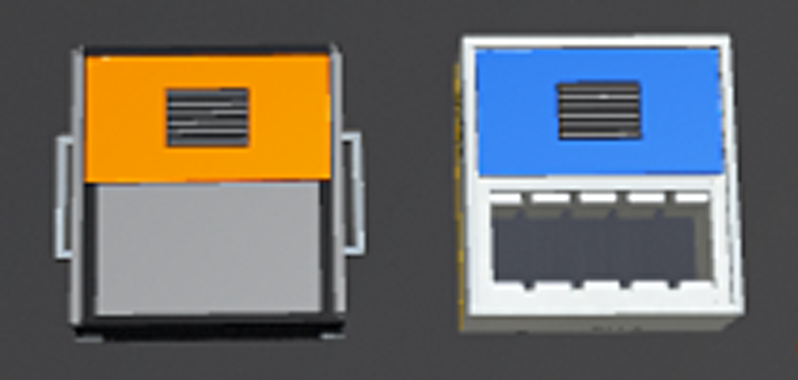

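```bash
python3 -m inch '[{"hand":1,"slide":[10,15,0],"yaw":-0.1},{"hand":1,"slide":[22,37,0],"yaw":-0.26},{"hand":1,"slide":[22,37,0],"yaw":-0.26},{"hand":1,"slide":[22,37,0],"yaw":-0.26},{"hand":1,"slide":[22,37,0],"yaw":-0.26},{"hand":1,"slide":[22,37,0],"yaw":-0.26},{"hand":1,"slide":[22,37,0],"yaw":-0.26},{"hand":1,"slide":[22,37,0],"yaw":-0.26},{"hand":1,"slide":[22,37,0],"yaw":-0.26},{"hand":1,"slide":[22,37,0],"yaw":-0.26}]'
python3 -m inch '[{"hand":1,"slide":[22.8,39,-8],"yaw":0},{"hand":1,"slide":[22.8,39,-8],"yaw":0},{"hand":1,"slide":[22.8,39,-8],"yaw":0},{"hand":1,"slide":[22.8,39,-8],"yaw":0},{"hand":1,"slide":[22.8,39,-8],"yaw":0},{"hand":1,"slide":[22.8,39,-8],"yaw":0},{"hand":1,"slide":[22.8,39,-8],"yaw":0},{"hand":1,"slide":[22.8,39,-8],"yaw":0},{"hand":1,"slide":[22.8,39,-8],"yaw":0},{"hand":1,"slide":[22.8,39,-8],"yaw":0}]'
python3 - <<'E'
from h import *
st()
im=capture("scene");cv2.imwrite("pics/scene1.png",im[180:380,160:440].repeat(2,0).repeat(2,1))
im=capture("top");cv2.imwrite("pics/top1.png",im)
# chamber outer outline (white) in initial top image
im=cv2.imread("pics/top0.png")
m=mask(im,[0,0,150],[180,60,255])|mask(im,*COL["blue"]);k=np.zeros_like(m);k[180:268,355:440]=255;m=cv2.morphologyEx(m&k,cv2.MORPH_CLOSE,np.ones((25,25)))
c=max(cv2.findContours(m,0,1)[0],key=cv2.contourArea)
w=ray("top",c[:,0],.097)[:,:2].astype(np.float32)*1000;print(cv2.minAreaRect(w))
# chamber rail edges: fit lines on left/right border columns of white
for c_,xs in (("orange",(230,345)),("blue",(355,440))):
    m=mask(im,*COL[c_]);L=[];R=[]
    for r in range(198,222):
        x=np.where(m[r,xs[0]:xs[1]])[0]+xs[0]
        L.append((x[0]-.5,r));R.append((x[-1]+.5,r))
    for P in(L,R):
        w=ray("top",P,.096)[:,:2]; print(c_,np.polyfit(w[:,0]-.59,w[:,1]*1000,1)*[.001,1])
E
```

```text
time_s: 1.48
tcp_pos: [0.3691, -0.2376, 0.2921]
ee_rot: [[-1.0, 0.02, -0.0], [0.02, 1.0, 0.0], [0.0, 0.0, -1.0]]
wrist_force: [-0.2, -0.6, 0.0]
gripper_width: 0.022
time_s: 2.72
tcp_pos: [0.5973, 0.1514, 0.2124]
ee_rot: [[-1.0, 0.02, -0.001], [0.02, 1.0, -0.0], [0.001, -0.0, -1.0]]
wrist_force: [-0.3, -1.1, 0.2]
gripper_width: 0.004
t 2.73 tcp [597.3 151.4 212.4] yaw_y -0.0202 F [-0.3 -1.1  0.2] w 0.004
((538.5963134765625, -172.28781127929688), (224.63235473632812, 236.532958984375), 88.08905792236328)
orange [-1.72422057e-02  2.55535459e+02]
orange [-4.17581356e-02  5.00147401e+01]
blue [-1.07074508e-02 -7.29841880e+01]
blue [-3.02177249e-02 -2.75899145e+02]
```

```bash
python3 -m inch '[{"hand":1,"slide":[0,0.1,-3],"yaw":0},{"hand":1,"slide":[0,0.1,-4],"yaw":0},{"hand":1,"slide":[0,0.1,-4.5],"yaw":0},{"hand":1,"slide":[0,0.1,-4.7],"yaw":0},{"hand":1,"slide":[0,0.1,-4.7],"yaw":0}]'
python3 -m inch '[{"hand":1,"slide":[0,0,-0.1],"yaw":0},{"hand":1,"slide":[0,0,-0.1],"yaw":0},{"hand":1,"slide":[0,0,-0.1],"yaw":0}]'
```

```text
time_s: 3.45
tcp_pos: [0.5981, 0.1543, 0.1662]
ee_rot: [[-1.0, 0.018, 0.002], [0.018, 1.0, 0.001], [-0.002, 0.001, -1.0]]
wrist_force: [-0.3, -2.1, 1.3]
gripper_width: 0.006
time_s: 3.82
tcp_pos: [0.5983, 0.1544, 0.1662]
ee_rot: [[-1.0, 0.018, 0.002], [0.018, 1.0, 0.0], [-0.002, 0.0, -1.0]]
wrist_force: [-1.4, -0.8, 6.2]
gripper_width: 0.008
```

```bash
python3 -m inch '[{"hand":1,"slide":[0,0,-0.1],"yaw":0},{"hand":1,"slide":[-0.5,0.01,-0.1],"yaw":0},{"hand":1,"slide":[-1.5,0.03,-0.1],"yaw":0},{"hand":1,"slide":[-3,0.06,-0.1],"yaw":0},{"hand":1,"slide":[-4.5,0.09,-0.1],"yaw":0},{"hand":1,"slide":[-6,0.12,-0.1],"yaw":0},{"hand":1,"slide":[-6,0.12,-0.1],"yaw":0}]'
python3 - <<'E'
from h import *
print(lid("top",capture("top"),"orange",roi=(230,180,345,290)),lid("scene",capture("scene"),"orange",roi=(290,180,420,310)))
E
```

```text
time_s: 4.7
tcp_pos: [0.5384, 0.1563, 0.1661]
ee_rot: [[-1.0, 0.017, 0.005], [0.017, 1.0, 0.002], [-0.005, 0.002, -1.0]]
wrist_force: [-2.3, 0.2, 9.0]
gripper_width: 0.007
{'c': (538.9, 153.8), 'size': (200.4, 103.2), 'yaw': -0.0382} {'c': (541.6, 155.4), 'size': (204.8, 116.2), 'yaw': -0.033}
```

```bash
python3 -m inch '[{"hand":1,"slide":[-0.5,0.01,0],"yaw":0},{"hand":1,"slide":[-1.5,0.03,0],"yaw":0},{"hand":1,"slide":[-3,0.06,0],"yaw":0},{"hand":1,"slide":[-4.2,0.09,0],"yaw":0},{"hand":1,"slide":[-5.2,0.11,0],"yaw":0},{"hand":1,"slide":[-5.2,0.11,0],"yaw":0},{"hand":1,"slide":[-5.2,0.11,0],"yaw":0}]'
python3 -m inch '[{"hand":1,"slide":[0,0,2],"yaw":0},{"hand":1,"slide":[0,0,6],"yaw":0},{"hand":0.72,"slide":[0,-10,12],"yaw":0},{"hand":0.72,"slide":[0,-16,14],"yaw":0},{"hand":0.72,"slide":[0,-16,14],"yaw":0},{"hand":0.72,"slide":[0,-16,14],"yaw":0},{"hand":0.72,"slide":[0,-16,14],"yaw":0}]'
python3 - <<'E'
from h import *
st()
im=capture("top");s=capture("scene");cv2.imwrite("pics/top2.png",im);cv2.imwrite("pics/scene2.png",s)
print(lid("top",im,"orange",roi=(230,180,345,290)),lid("scene",s,"orange",roi=(290,180,420,310)))
a=cv2.resize(im[180:280,240:450],(798,380),interpolation=2)
cv2.imwrite("pics/crop2.png",a)
E
```

```text
time_s: 5.68
tcp_pos: [0.4872, 0.1578, 0.1661]
ee_rot: [[-1.0, 0.017, 0.005], [0.017, 1.0, 0.003], [-0.005, 0.003, -1.0]]
wrist_force: [-2.0, 1.5, 10.7]
gripper_width: 0.002
time_s: 6.55
tcp_pos: [0.4854, -0.0034, 0.303]
ee_rot: [[-1.0, 0.019, -0.0], [0.019, 1.0, 0.001], [0.0, 0.001, -1.0]]
wrist_force: [0.6, 0.7, -0.6]
gripper_width: 0.274
t 6.55 tcp [485.4  -3.4 303. ] yaw_y -0.0189 F [ 0.6  0.7 -0.6] w 0.274
{'c': (475.8, 221.8), 'size': (68.3, 74.4), 'yaw': 1.5534} {'c': (488.4, 157.0), 'size': (204.8, 114.4), 'yaw': -0.0356}
```

View pics/crop2.png

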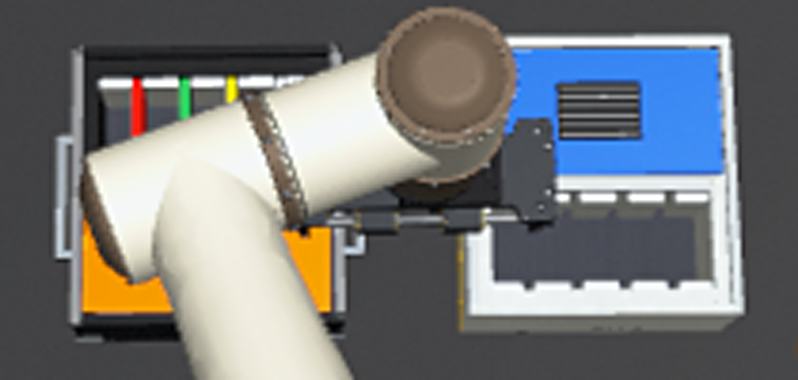

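View pics/scene2.png

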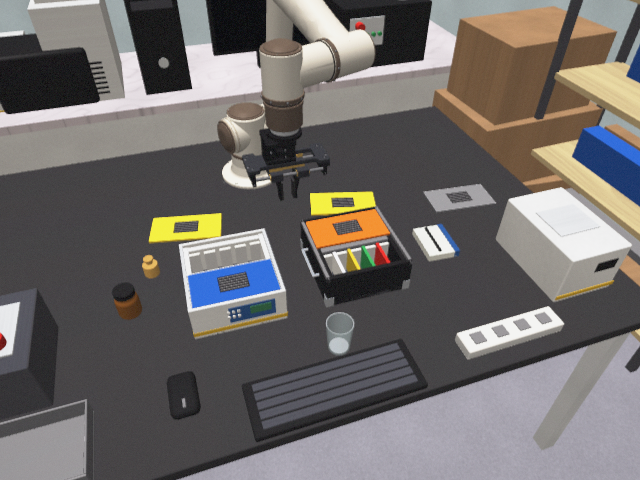

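Lid open (488 vs 489.5 expected). Red, green and yellow plaques are visible, and perhaps a white one at the right end. I'll move the arm aside to check.

```bash
python3 -m inch '[{"hand":0.72,"slide":[0,-6,0],"yaw":0},{"hand":0.72,"slide":[0,-12,0],"yaw":0},{"hand":0.72,"slide":[0,-18,0],"yaw":0},{"hand":0.72,"slide":[0,-24,0],"yaw":0},{"hand":0.72,"slide":[0,-24,0],"yaw":0}]'
python3 - <<'E'
from h import *
im=capture("top");s=capture("scene");cv2.imwrite("pics/top3.png",im)
print(lid("top",im,"orange",roi=(230,180,345,290)))
for n,I,r in(("top",im,(240,180,345,290)),("scene",s,(290,200,420,310))):
  for c,lo,hi in(("red",[0,150,80],[4,255,255]),("red2",[174,150,80],[180,255,255]),("green",[50,100,50],[85,255,255]),("yellow",[22,120,100],[35,255,255])):
    m=mask(I,lo,hi);k=np.zeros_like(m);k[r[1]:r[3],r[0]:r[2]]=255;m&=k
    if cv2.countNonZero(m)<15: continue
    p=np.argwhere(m)[:,::-1]; w=ray(n,p,.082)*1000
    print(n,c,len(p),"bbox",p.min(0),p.max(0),"y med",np.median(w[:,1]).round(1),"x",w[:,0].min().round(1),w[:,0].max().round(1))
a=cv2.resize(im[180:280,250:350],(500,500),interpolation=2)
b=cv2.resize(s[200:310,290:420],(591,500),interpolation=2)
cv2.imwrite("pics/crop3.png",cv2.resize(np.hstack([a,b]),(798,366)))
E
```

```text
time_s: 7.28
tcp_pos: [0.4857, -0.2457, 0.3017]
ee_rot: [[-1.0, 0.022, -0.003], [0.022, 1.0, 0.0], [0.003, 0.0, -1.0]]
wrist_force: [0.6, 0.7, 0.4]
gripper_width: 0.278
{'c': (489.3, 156.2), 'size': (201.1, 105.1), 'yaw': -0.0381}
top red 71 bbox [275 200] [277 224] y med 210.7 x 560.3 639.5
top red2 20 bbox [274 208] [278 222] y med 204.6 x 566.6 612.6
top green 90 bbox [287 200] [290 224] y med 171.7 x 558.8 638.0
top yellow 91 bbox [262 200] [302 245] y med 132.9 x 494.1 636.5
scene red 195 bbox [375 243] [390 264] y med 205.0 x 557.6 636.0
scene green 190 bbox [361 246] [374 267] y med 165.9 x 555.9 635.5
scene yellow 856 bbox [310 200] [375 270] y med 138.1 x 323.0 634.1
```

View pics/crop3.png

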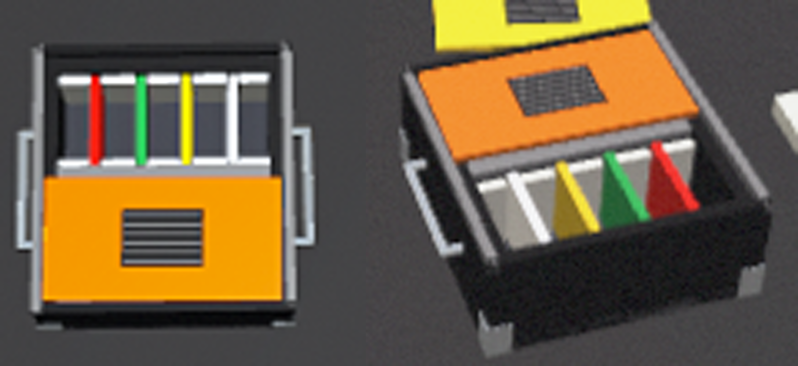

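Four plaques are there, left to right in the top view: red, green, yellow and white, in the slots at y = +60, +20, -20 and -60. I'll take the white one first.

```bash
python3 -m inch '[{"hand":0.72,"slide":[5,15,0],"yaw":-0.01},{"hand":0.72,"slide":[11,33.9,-5],"yaw":-0.01},{"hand":0.72,"slide":[11,33.9,-10],"yaw":-0.01},{"hand":0.72,"slide":[11,33.9,-10],"yaw":-0.01},{"hand":0.72,"slide":[11,33.9,-10],"yaw":-0.01},{"hand":0.72,"slide":[11,33.9,-10],"yaw":-0.01},{"hand":0.72,"slide":[11,33.9,-10],"yaw":-0.01},{"hand":0.72,"slide":[11,33.9,-10],"yaw":-0.01},{"hand":0.72,"slide":[11,33.9,-10],"yaw":-0.01}]'
python3 - <<'E'
from h import *
st()
im=capture("top");s=capture("scene")
cv2.imwrite("pics/crop4.png",cv2.resize(s[140:310,240:420],(635,600),interpolation=2))
im=cv2.imread("pics/top3.png");hsv=cv2.cvtColor(im,cv2.COLOR_BGR2HSV)
for n,x0,x1,h in(("red",270,282,None),("green",283,294,(50,85)),("yellow",296,306,(22,35))):
    P=[]
    for r in range(200,225):
        q=hsv[r,x0:x1].astype(int); k=(q[:,1]>110)&((q[:,0]<8)|(q[:,0]>170) if h is None else (q[:,0]>=h[0])&(q[:,0]<=h[1]))
        if k.any(): P.append((x0+np.where(k)[0].mean(),r))
    P=np.array(P); e=P[(P[:,1]<206)|(P[:,1]>219)]
    w=ray("top",e,.082)*1000; print(n,np.polyfit(w[:,0]-597.5,w[:,1],1))
E
```

```text
time_s: 8.5
tcp_pos: [0.5953, 0.0954, 0.2041]
ee_rot: [[-1.0, 0.028, 0.001], [0.028, 1.0, 0.0], [-0.001, 0.0, -1.0]]
wrist_force: [0.3, 0.0, -0.4]
gripper_width: 0.282
t 8.5 tcp [595.3  95.4 204.1] yaw_y -0.0281 F [ 0.3  0.  -0.4] w 0.282
red [-9.39938458e-03  2.11734683e+02]
green [-1.89223831e-02  1.72058245e+02]
yellow [-3.19420989e-02  1.32491867e+02]
```

View pics/crop4.png

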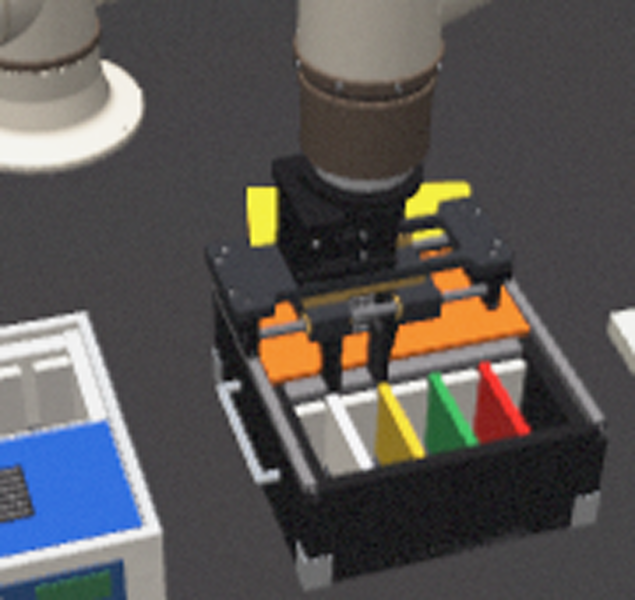

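```bash
python3 -m inch '[{"hand":0.72,"slide":[0,-0.27,-2],"yaw":0},{"hand":0.72,"slide":[0,-0.27,-4.5],"yaw":0},{"hand":0.72,"slide":[0,-0.27,-7],"yaw":0},{"hand":0.72,"slide":[0,-0.27,-8.6],"yaw":0},{"hand":0.72,"slide":[0,-0.27,-8.6],"yaw":0}]'
python3 -m inch '[{"hand":1,"slide":[0,0,0],"yaw":0},{"hand":1,"slide":[0,0,0],"yaw":0},{"hand":1,"slide":[0,0,0],"yaw":0},{"hand":1,"slide":[0,0,0],"yaw":0}]'
```

```text
time_s: 9.22
tcp_pos: [0.5952, 0.0921, 0.1165]
ee_rot: [[-1.0, 0.029, -0.002], [0.029, 1.0, -0.001], [0.002, -0.001, -1.0]]
wrist_force: [-0.1, -0.4, 0.2]
gripper_width: 0.281
time_s: 9.72
tcp_pos: [0.5962, 0.093, 0.1182]
ee_rot: [[-1.0, 0.028, 0.002], [0.028, 1.0, 0.0], [-0.002, 0.0, -1.0]]
wrist_force: [0.3, 1.3, 3.1]
gripper_width: 0.093
```

```bash
python3 -m inch '[{"hand":1,"slide":[0,0,3],"yaw":0},{"hand":1,"slide":[0,0,7],"yaw":0},{"hand":1,"slide":[0,0,11],"yaw":0},{"hand":1,"slide":[-2,-5,11],"yaw":0},{"hand":1,"slide":[-4,-11,11],"yaw":0},{"hand":1,"slide":[-6,-17,11],"yaw":0},{"hand":1,"slide":[-8,-23,11],"yaw":0},{"hand":1,"slide":[-10,-28,11],"yaw":0},{"hand":1,"slide":[-11.3,-32.3,11],"yaw":0},{"hand":1,"slide":[-11.3,-32.3,11],"yaw":0}]'
python3 -m inch '[{"hand":1,"slide":[0,0,-1],"yaw":0},{"hand":1,"slide":[0,0,-1],"yaw":0},{"hand":1,"slide":[0,0,-1],"yaw":0}]'
python3 - <<'E'
from h import *
st()
im=capture("top");s=capture("scene");cv2.imwrite("pics/top5.png",im);cv2.imwrite("pics/scene5.png",s)
a=cv2.resize(s[180:340,160:320],(600,600),interpolation=2)
cv2.imwrite("pics/crop5.png",a)
# predicted slot centres at near & far rib ends of top (z=.076) 
c=np.array([538.6,-172.3]);t=-.033;R=np.array([[np.cos(t),-np.sin(t)],[np.sin(t),np.cos(t)]])
print("pred slot y=-60:",c+R@[-54,-60],"all",[(c+R@[-54,y]).round(1).tolist() for y in(-20,20,60)])
# slot gaps in the top3 / top0 image along the near rib row: intensity profile
im0=cv2.imread("pics/top0.png").astype(int)
for x in(-54-38,-54+38):
    ys=np.arange(-92,93,1.0);P=np.array([[*(c+R@[x,y])/1000,.076] for y in ys])
    px=proj("top",P).astype(np.float32)
    v=cv2.remap(im0.mean(2).astype(np.float32),px[:,0].reshape(1,-1),px[:,1].reshape(1,-1),1)[0]
    print(x,[(int(y),int(a)) for y,a in zip(ys[::4],v[::4])])
E
```

```text
time_s: 10.98
tcp_pos: [0.4812, -0.2324, 0.2269]
ee_rot: [[-0.999, 0.033, -0.001], [0.033, 0.999, 0.0], [0.001, 0.0, -1.0]]
wrist_force: [0.4, 1.1, -0.6]
gripper_width: 0.088
time_s: 11.35
tcp_pos: [0.483, -0.2293, 0.217]
ee_rot: [[-1.0, 0.026, -0.001], [0.026, 1.0, 0.0], [0.001, 0.0, -1.0]]
wrist_force: [-0.0, -0.1, -0.4]
gripper_width: 0.087
t 11.35 tcp [ 483.  -229.3  217. ] yaw_y -0.0264 F [-0.  -0.1 -0.4] w 0.087
pred slot y=-60: [ 482.64975968 -230.48565638] all [[484.0, -190.5], [485.3, -150.5], [486.6, -110.6]]
-92 [(-92, 219), (-88, 246), (-84, 248), (-80, 248), (-76, 248), (-72, 249), (-68, 242), (-64, 151), (-60, 94), (-56, 145), (-52, 239), (-48, 250), (-44, 249), (-40, 249), (-36, 249), (-32, 250), (-28, 240), (-24, 159), (-20, 97), (-16, 141), (-12, 248), (-8, 250), (-4, 249), (0, 249), (4, 249), (8, 250), (12, 251), (16, 153), (20, 102), (24, 155), (28, 249), (32, 252), (36, 251), (40, 251), (44, 251), (48, 252), (52, 246), (56, 153), (60, 94), (64, 157), (68, 244), (72, 252), (76, 251), (80, 251), (84, 251), (88, 249), (92, 243)]
-16 [(-92, 197), (-88, 251), (-84, 254), (-80, 253), (-76, 253), (-72, 254), (-68, 246), (-64, 142), (-60, 89), (-56, 148), (-52, 244), (-48, 254), (-44, 253), (-40, 253), (-36, 253), (-32, 254), (-28, 235), (-24, 142), (-20, 94), (-16, 132), (-12, 251), (-8, 254), (-4, 253), (0, 253), (4, 253), (8, 254), (12, 248), (16, 144), (20, 90), (24, 164), (28, 248), (32, 254), (36, 254), (40, 253), (44, 253), (48, 254), (52, 239), (56, 153), (60, 93), (64, 136), (68, 250), (72, 253), (76, 252), (80, 252), (84, 252), (88, 250), (92, 241)]
```

View pics/crop5.png

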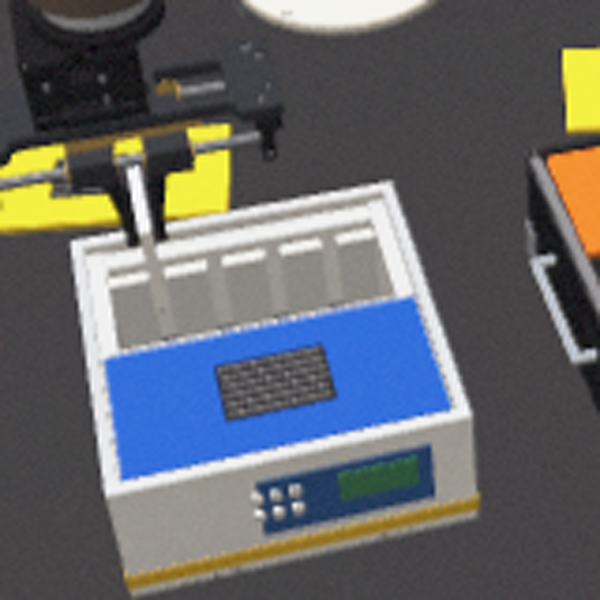

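Slot profile from the top view matches the prediction to under 1 mm. The plaque is held upright above the y=-60 slot.

```bash
python3 -m inch '[{"hand":1,"slide":[0,-0.12,-1],"yaw":-0.006},{"hand":1,"slide":[0,-0.12,-2],"yaw":-0.006},{"hand":1,"slide":[0,-0.12,-3],"yaw":-0.006},{"hand":1,"slide":[0,-0.12,-3.6],"yaw":-0.006},{"hand":1,"slide":[0,-0.12,-4.2],"yaw":-0.006},{"hand":1,"slide":[0,-0.12,-4.8],"yaw":-0.006},{"hand":1,"slide":[0,-0.12,-4.8],"yaw":-0.006}]'
```

```text
time_s: 12.32
tcp_pos: [0.4824, -0.2308, 0.1684]
ee_rot: [[-0.999, 0.034, -0.001], [0.034, 0.999, 0.001], [0.001, 0.001, -1.0]]
wrist_force: [0.7, 4.9, -1.6]
gripper_width: 0.089
```

```bash
python3 -m inch '[{"hand":1,"slide":[0,0.08,-1],"yaw":0},{"hand":1,"slide":[0,0.08,-2.2],"yaw":0},{"hand":1,"slide":[0,0.08,-3.4],"yaw":0},{"hand":1,"slide":[0,0.08,-4.3],"yaw":0},{"hand":1,"slide":[0,0.08,-4.9],"yaw":0},{"hand":1,"slide":[0,0.08,-5.2],"yaw":0},{"hand":1,"slide":[0,0.08,-5.2],"yaw":0}]'
```

```text
time_s: 13.2
tcp_pos: [0.4824, -0.2305, 0.1181]
ee_rot: [[-0.999, 0.034, -0.001], [0.034, 0.999, -0.0], [0.001, -0.0, -1.0]]
wrist_force: [-2.7, 6.2, 8.0]
gripper_width: 0.089
```

```bash
python3 -m inch '[{"hand":0.72,"slide":[0,0.08,0],"yaw":0},{"hand":0.72,"slide":[0,0.08,0],"yaw":0},{"hand":0.72,"slide":[0,0.08,0],"yaw":0},{"hand":0.72,"slide":[0,0.08,4],"yaw":0},{"hand":0.72,"slide":[0,0.08,9],"yaw":0}]'
python3 -m inch '[{"hand":0.72,"slide":[2,6,0],"yaw":0},{"hand":0.72,"slide":[4,12,0],"yaw":0},{"hand":0.72,"slide":[6,18,0],"yaw":0},{"hand":0.72,"slide":[8,24,0],"yaw":0},{"hand":0.72,"slide":[10,30,0],"yaw":0},{"hand":0.72,"slide":[11.4,36.2,0],"yaw":0},{"hand":0.72,"slide":[11.4,36.2,0],"yaw":0},{"hand":0.72,"slide":[11.4,36.2,0],"yaw":0},{"hand":0.72,"slide":[11.4,36.2,0],"yaw":0}]'
python3 - <<'E'
from h import *
st()
im=capture("top");s=capture("scene")
a=cv2.resize(s[210:340,170:300],(400,400),interpolation=2);b=cv2.resize(im[180:280,350:450],(400,400),interpolation=2)
cv2.imwrite("pics/crop6.png",np.hstack([a,b]))
E
```

```text
time_s: 13.82
tcp_pos: [0.482, -0.23, 0.207]
ee_rot: [[-0.999, 0.034, -0.004], [0.034, 0.999, 0.0], [0.004, 0.0, -1.0]]
wrist_force: [1.5, 0.4, 1.0]
gripper_width: 0.278
time_s: 14.95
tcp_pos: [0.5964, 0.1309, 0.2071]
ee_rot: [[-0.999, 0.036, -0.001], [0.036, 0.999, -0.0], [0.001, -0.0, -1.0]]
wrist_force: [-0.0, -0.4, -0.3]
gripper_width: 0.283
t 14.95 tcp [596.4 130.9 207.1] yaw_y -0.0357 F [-0.  -0.4 -0.3] w 0.283
```

View pics/crop6.png

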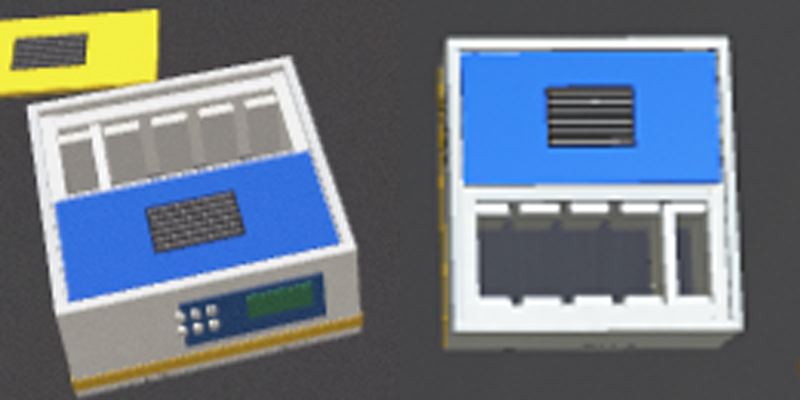

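White is seated in its slot, with its top seen at (670,255). Yellow next.

```bash
python3 -m inch '[{"hand":0.72,"slide":[0,0.1,-2],"yaw":0},{"hand":0.72,"slide":[0,0.1,-4.5],"yaw":0},{"hand":0.72,"slide":[0,0.1,-7],"yaw":0},{"hand":0.72,"slide":[0,0.1,-9],"yaw":0},{"hand":0.72,"slide":[0,0.1,-9],"yaw":0},{"hand":1,"slide":[0,0.1,-9],"yaw":0},{"hand":1,"slide":[0,0.1,-9],"yaw":0},{"hand":1,"slide":[0,0.1,-9],"yaw":0},{"hand":1,"slide":[0,0.1,-9],"yaw":0}]'
python3 -m inch '[{"hand":1,"slide":[0,0,3],"yaw":0},{"hand":1,"slide":[0,0,7],"yaw":0},{"hand":1,"slide":[0,0,10],"yaw":0},{"hand":1,"slide":[-2,-5,10],"yaw":0},{"hand":1,"slide":[-4,-11,10],"yaw":0},{"hand":1,"slide":[-6,-17,10],"yaw":0},{"hand":1,"slide":[-8,-23,10],"yaw":0},{"hand":1,"slide":[-10,-28,10],"yaw":0},{"hand":1,"slide":[-11.3,-32.2,10],"yaw":0},{"hand":1,"slide":[-11.3,-32.2,10],"yaw":0}]'
python3 -m inch '[{"hand":1,"slide":[0,0,-0.5],"yaw":0},{"hand":1,"slide":[0,0,-0.5],"yaw":0}]'
```

```text
time_s: 16.18
tcp_pos: [0.5972, 0.1333, 0.1184]
ee_rot: [[-0.999, 0.034, 0.002], [0.034, 0.999, 0.0], [-0.002, 0.0, -1.0]]
wrist_force: [-0.1, 0.4, 4.2]
gripper_width: 0.092
time_s: 17.42
tcp_pos: [0.4822, -0.1909, 0.217]
ee_rot: [[-0.999, 0.039, -0.001], [0.039, 0.999, 0.0], [0.001, 0.0, -1.0]]
wrist_force: [-0.1, 0.3, -0.5]
gripper_width: 0.09
time_s: 17.68
tcp_pos: [0.4837, -0.1878, 0.2116]
ee_rot: [[-0.999, 0.033, -0.001], [0.033, 0.999, 0.0], [0.001, 0.0, -1.0]]
wrist_force: [-0.3, 0.1, -0.2]
gripper_width: 0.092
```

```bash
python3 -m inch '[{"hand":1,"slide":[0,-0.2,-1],"yaw":0},{"hand":1,"slide":[0,-0.2,-2],"yaw":0},{"hand":1,"slide":[0,-0.2,-2.8],"yaw":0},{"hand":1,"slide":[0,-0.2,-3.4],"yaw":0},{"hand":1,"slide":[0,-0.2,-4],"yaw":0},{"hand":1,"slide":[0,-0.2,-4.5],"yaw":0},{"hand":1,"slide":[0,-0.2,-4.5],"yaw":0}]'
```

```text
time_s: 18.55
tcp_pos: [0.4834, -0.1906, 0.1668]
ee_rot: [[-0.999, 0.034, -0.001], [0.034, 0.999, 0.0], [0.001, 0.0, -1.0]]
wrist_force: [-0.2, 2.4, -1.5]
gripper_width: 0.089
```

Entered, low forces. I'll push down, release, and go on to green, about (597.5,172.3).

```bash
python3 -m inch '[{"hand":1,"slide":[0,0.04,-1],"yaw":0},{"hand":1,"slide":[0,0.04,-2.2],"yaw":0},{"hand":1,"slide":[0,0.04,-3.4],"yaw":0},{"hand":1,"slide":[0,0.04,-4.3],"yaw":0},{"hand":1,"slide":[0,0.04,-4.8],"yaw":0},{"hand":1,"slide":[0,0.04,-5.1],"yaw":0},{"hand":1,"slide":[0,0.04,-5.1],"yaw":0}]'
python3 -m inch '[{"hand":0.72,"slide":[0,0,0],"yaw":0},{"hand":0.72,"slide":[0,0,0],"yaw":0},{"hand":0.72,"slide":[0,0,0],"yaw":0},{"hand":0.72,"slide":[0,0,4],"yaw":0},{"hand":0.72,"slide":[0,0,9],"yaw":0},{"hand":0.72,"slide":[0,0,9],"yaw":0}]'
python3 -m inch '[{"hand":0.72,"slide":[2,6,0],"yaw":0},{"hand":0.72,"slide":[4,12,0],"yaw":0},{"hand":0.72,"slide":[6,18,0],"yaw":0},{"hand":0.72,"slide":[8,24,0],"yaw":0},{"hand":0.72,"slide":[10,30,0],"yaw":0},{"hand":0.72,"slide":[11.4,36.2,0],"yaw":0},{"hand":0.72,"slide":[11.4,36.2,0],"yaw":0},{"hand":0.72,"slide":[11.4,36.2,0],"yaw":0},{"hand":0.72,"slide":[11.4,36.2,0],"yaw":0}]'
```

```text
time_s: 19.42
tcp_pos: [0.4836, -0.1904, 0.1182]
ee_rot: [[-0.999, 0.033, -0.0], [0.033, 0.999, -0.001], [0.0, -0.001, -1.0]]
wrist_force: [-4.1, 3.9, 13.1]
gripper_width: 0.09
time_s: 20.18
tcp_pos: [0.4859, -0.1908, 0.2101]
ee_rot: [[-0.999, 0.033, 0.009], [0.033, 0.999, -0.002], [-0.009, -0.001, -1.0]]
wrist_force: [-0.2, -0.2, -0.1]
gripper_width: 0.282
time_s: 21.3
tcp_pos: [0.5972, 0.1702, 0.2057]
ee_rot: [[-0.999, 0.036, -0.001], [0.036, 0.999, -0.001], [0.001, -0.001, -1.0]]
wrist_force: [-0.4, -1.0, 0.4]
gripper_width: 0.278
```

```bash
python3 -m inch '[{"hand":0.72,"slide":[0,0.1,-2],"yaw":0},{"hand":0.72,"slide":[0,0.1,-4.5],"yaw":0},{"hand":0.72,"slide":[0,0.1,-7],"yaw":0},{"hand":0.72,"slide":[0,0.1,-8.8],"yaw":0},{"hand":0.72,"slide":[0,0.1,-8.8],"yaw":0},{"hand":1,"slide":[0,0.1,-8.8],"yaw":0},{"hand":1,"slide":[0,0.1,-8.8],"yaw":0},{"hand":1,"slide":[0,0.1,-8.8],"yaw":0},{"hand":1,"slide":[0,0.1,-8.8],"yaw":0}]'
python3 -m inch '[{"hand":1,"slide":[0,0,3],"yaw":0},{"hand":1,"slide":[0,0,7],"yaw":0},{"hand":1,"slide":[0,0,10],"yaw":0},{"hand":1,"slide":[-2,-5,10],"yaw":0},{"hand":1,"slide":[-4,-11,10],"yaw":0},{"hand":1,"slide":[-6,-17,10],"yaw":0},{"hand":1,"slide":[-8,-23,10],"yaw":0},{"hand":1,"slide":[-10,-28,10],"yaw":0},{"hand":1,"slide":[-11.3,-32.2,10],"yaw":0},{"hand":1,"slide":[-11.3,-32.2,10],"yaw":0}]'
python3 -m inch '[{"hand":1,"slide":[0,0,-0.5],"yaw":0},{"hand":1,"slide":[0,0,-0.5],"yaw":0},{"hand":1,"slide":[0,0,-0.5],"yaw":0}]'
```

```text
time_s: 22.42
tcp_pos: [0.5982, 0.173, 0.1193]
ee_rot: [[-0.999, 0.034, 0.002], [0.034, 0.999, 0.001], [-0.002, 0.001, -1.0]]
wrist_force: [-0.2, 1.1, 3.5]
gripper_width: 0.085
time_s: 23.68
tcp_pos: [0.4831, -0.1516, 0.218]
ee_rot: [[-0.999, 0.039, -0.001], [0.039, 0.999, 0.0], [0.001, 0.0, -1.0]]
wrist_force: [-0.6, -0.0, -0.9]
gripper_width: 0.091
time_s: 24.05
tcp_pos: [0.485, -0.1485, 0.2131]
ee_rot: [[-0.999, 0.033, -0.0], [0.033, 0.999, -0.0], [0.0, -0.0, -1.0]]
wrist_force: [0.8, 0.0, -1.4]
gripper_width: 0.094
```

```bash
python3 -m inch '[{"hand":1,"slide":[0,-0.15,-1],"yaw":0},{"hand":1,"slide":[0,-0.15,-2],"yaw":0},{"hand":1,"slide":[0,-0.15,-2.8],"yaw":0},{"hand":1,"slide":[0,-0.15,-3.4],"yaw":0},{"hand":1,"slide":[0,-0.15,-4],"yaw":0},{"hand":1,"slide":[0,-0.15,-4.5],"yaw":0},{"hand":1,"slide":[0,-0.15,-4.5],"yaw":0}]'
```

```text
time_s: 24.92
tcp_pos: [0.4845, -0.1507, 0.1677]
ee_rot: [[-0.999, 0.034, -0.001], [0.034, 0.999, 0.0], [0.001, 0.0, -1.0]]
wrist_force: [0.4, 3.3, -2.6]
gripper_width: 0.092
```

```bash
python3 -m inch '[{"hand":1,"slide":[0,0.05,-1],"yaw":0},{"hand":1,"slide":[0,0.05,-2.2],"yaw":0},{"hand":1,"slide":[0,0.05,-3.4],"yaw":0},{"hand":1,"slide":[0,0.05,-4.3],"yaw":0},{"hand":1,"slide":[0,0.05,-4.8],"yaw":0},{"hand":1,"slide":[0,0.05,-5.1],"yaw":0},{"hand":1,"slide":[0,0.05,-5.1],"yaw":0}]'
python3 -m inch '[{"hand":0.72,"slide":[0,0,0],"yaw":0},{"hand":0.72,"slide":[0,0,0],"yaw":0},{"hand":0.72,"slide":[0,0,0],"yaw":0},{"hand":0.72,"slide":[0,0,4],"yaw":0},{"hand":0.72,"slide":[0,0,9],"yaw":0},{"hand":0.72,"slide":[0,0,9],"yaw":0}]'
python3 -m inch '[{"hand":0.72,"slide":[2,6,0],"yaw":0},{"hand":0.72,"slide":[4,12,0],"yaw":0},{"hand":0.72,"slide":[6,18,0],"yaw":0},{"hand":0.72,"slide":[8,24,0],"yaw":0},{"hand":0.72,"slide":[10,30,0],"yaw":0},{"hand":0.72,"slide":[11.4,36.2,0],"yaw":0},{"hand":0.72,"slide":[11.4,36.2,0],"yaw":0},{"hand":0.72,"slide":[11.4,36.2,0],"yaw":0},{"hand":0.72,"slide":[11.4,36.2,0],"yaw":0}]'
```

```text
time_s: 25.8
tcp_pos: [0.4846, -0.1504, 0.1192]
ee_rot: [[-0.999, 0.033, -0.0], [0.033, 0.999, -0.001], [0.0, -0.001, -1.0]]
wrist_force: [-4.2, 4.3, 14.0]
gripper_width: 0.089
time_s: 26.55
tcp_pos: [0.4869, -0.1507, 0.2111]
ee_rot: [[-0.999, 0.034, 0.009], [0.034, 0.999, -0.001], [-0.009, -0.001, -1.0]]
wrist_force: [0.0, 0.3, -0.0]
gripper_width: 0.28
time_s: 27.68
tcp_pos: [0.5982, 0.2102, 0.2067]
ee_rot: [[-0.999, 0.036, -0.001], [0.036, 0.999, -0.001], [0.001, -0.001, -1.0]]
wrist_force: [0.1, -0.1, -0.4]
gripper_width: 0.281
```

```bash
python3 -m inch '[{"hand":0.72,"slide":[0,0.1,-2],"yaw":0},{"hand":0.72,"slide":[0,0.1,-4.5],"yaw":0},{"hand":0.72,"slide":[0,0.1,-7],"yaw":0},{"hand":0.72,"slide":[0,0.1,-8.9],"yaw":0},{"hand":0.72,"slide":[0,0.1,-8.9],"yaw":0},{"hand":1,"slide":[0,0.1,-8.9],"yaw":0},{"hand":1,"slide":[0,0.1,-8.9],"yaw":0},{"hand":1,"slide":[0,0.1,-8.9],"yaw":0},{"hand":1,"slide":[0,0.1,-8.9],"yaw":0}]'
python3 -m inch '[{"hand":1,"slide":[0,0,3],"yaw":0},{"hand":1,"slide":[0,0,7],"yaw":0},{"hand":1,"slide":[0,0,10],"yaw":0},{"hand":1,"slide":[-2,-5,10],"yaw":0},{"hand":1,"slide":[-4,-11,10],"yaw":0},{"hand":1,"slide":[-6,-17,10],"yaw":0},{"hand":1,"slide":[-8,-23,10],"yaw":0},{"hand":1,"slide":[-10,-28,10],"yaw":0},{"hand":1,"slide":[-11.3,-32.2,10],"yaw":0},{"hand":1,"slide":[-11.3,-32.2,10],"yaw":0}]'
python3 -m inch '[{"hand":1,"slide":[0,0,-0.5],"yaw":0},{"hand":1,"slide":[0,0,-0.5],"yaw":0},{"hand":1,"slide":[0,0,-0.5],"yaw":0}]'
```

```text
time_s: 28.8
tcp_pos: [0.5992, 0.213, 0.1194]
ee_rot: [[-0.999, 0.034, 0.002], [0.034, 0.999, 0.001], [-0.002, 0.001, -1.0]]
wrist_force: [-0.9, 0.3, 4.1]
gripper_width: 0.088
time_s: 30.05
tcp_pos: [0.4841, -0.1116, 0.2181]
ee_rot: [[-0.999, 0.039, -0.001], [0.039, 0.999, 0.0], [0.001, 0.0, -1.0]]
wrist_force: [0.1, -0.6, -0.6]
gripper_width: 0.092
time_s: 30.42
tcp_pos: [0.486, -0.1085, 0.213]
ee_rot: [[-0.999, 0.033, -0.0], [0.033, 0.999, -0.0], [0.0, -0.0, -1.0]]
wrist_force: [0.0, 0.4, -1.3]
gripper_width: 0.092
```

Target -110.6+0.7: the same -0.15 shift.

```bash
python3 -m inch '[{"hand":1,"slide":[0,-0.15,-1],"yaw":0},{"hand":1,"slide":[0,-0.15,-2],"yaw":0},{"hand":1,"slide":[0,-0.15,-2.8],"yaw":0},{"hand":1,"slide":[0,-0.15,-3.4],"yaw":0},{"hand":1,"slide":[0,-0.15,-4],"yaw":0},{"hand":1,"slide":[0,-0.15,-4.5],"yaw":0},{"hand":1,"slide":[0,-0.15,-4.5],"yaw":0}]'
```

```text
time_s: 31.3
tcp_pos: [0.4859, -0.1106, 0.1679]
ee_rot: [[-0.999, 0.034, 0.0], [0.034, 0.999, 0.0], [-0.0, 0.0, -1.0]]
wrist_force: [2.0, 3.2, -1.6]
gripper_width: 0.085
```

```bash
python3 -m inch '[{"hand":1,"slide":[0,0.05,-1],"yaw":0},{"hand":1,"slide":[0,0.05,-2.2],"yaw":0},{"hand":1,"slide":[0,0.05,-3.4],"yaw":0},{"hand":1,"slide":[0,0.05,-4.3],"yaw":0},{"hand":1,"slide":[0,0.05,-4.8],"yaw":0},{"hand":1,"slide":[0,0.05,-5.1],"yaw":0},{"hand":1,"slide":[0,0.05,-5.1],"yaw":0}]'
python3 -m inch '[{"hand":0.72,"slide":[0,0,0],"yaw":0},{"hand":0.72,"slide":[0,0,0],"yaw":0},{"hand":0.72,"slide":[0,0,0],"yaw":0},{"hand":0.72,"slide":[0,0,4],"yaw":0},{"hand":0.72,"slide":[0,0,9],"yaw":0},{"hand":1,"slide":[4,10,11],"yaw":0},{"hand":1,"slide":[6,16,11],"yaw":0},{"hand":1,"slide":[8,22,11],"yaw":0},{"hand":1,"slide":[10,26,11],"yaw":0}]'
python3 - <<'E'
from h import *
st()
im=capture("top");s=capture("scene");cv2.imwrite("pics/top7.png",im)
a=cv2.resize(s[180:340,160:320],(400,400),interpolation=2);b=cv2.resize(im[180:280,350:450],(400,400),interpolation=2)
cv2.imwrite("pics/crop7.png",np.hstack([a,b]))
print(lid("top",im,"blue",roi=(350,180,450,280)),lid("scene",s,"blue",roi=(150,220,285,303)),lid("scene",s,"orange",roi=(290,180,420,310)))
E
```

```text
time_s: 32.17
tcp_pos: [0.486, -0.1104, 0.1193]
ee_rot: [[-0.999, 0.033, 0.001], [0.033, 0.999, -0.001], [-0.001, -0.001, -1.0]]
wrist_force: [-2.6, 3.4, 13.9]
gripper_width: 0.089
time_s: 33.3
tcp_pos: [0.5742, 0.1237, 0.2266]
ee_rot: [[-0.999, 0.034, -0.001], [0.034, 0.999, -0.0], [0.001, -0.0, -1.0]]
wrist_force: [0.5, -0.4, 0.2]
gripper_width: 0.011
t 33.3 tcp [574.2 123.7 226.6] yaw_y -0.0341 F [ 0.5 -0.4  0.2] w 0.011
{'c': (591.5, -174.3), 'size': (203.3, 104.9), 'yaw': -0.0377} {'c': (590.7, -173.0), 'size': (202.8, 105.4), 'yaw': -0.0346} {'c': (488.2, 155.4), 'size': (202.6, 113.9), 'yaw': -0.0282}
```

View pics/crop7.png

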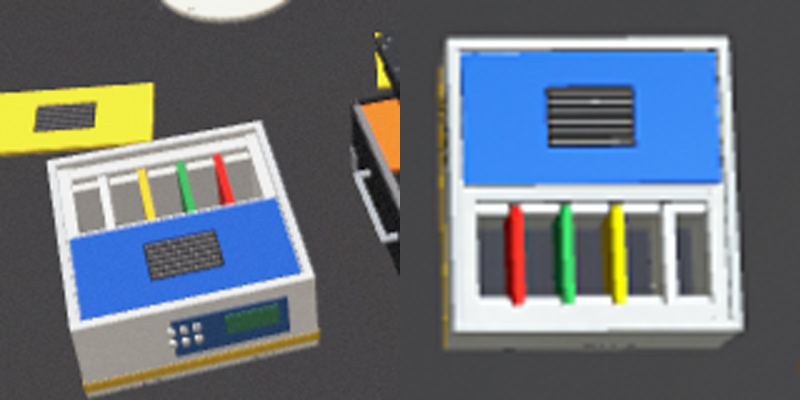

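All four are seated: red, green, yellow and white in the top view at columns 515, 567, 617 and 670. Blue lid next.

```bash
python3 -m inch '[{"hand":1,"slide":[0.5,-6,0],"yaw":0},{"hand":1,"slide":[0.5,-12,0],"yaw":0},{"hand":1,"slide":[0.5,-18,0],"yaw":0},{"hand":1,"slide":[0.5,-24,0],"yaw":0},{"hand":1,"slide":[0.5,-29,0],"yaw":0},{"hand":1,"slide":[0.5,-32.3,-2],"yaw":0},{"hand":1,"slide":[0.5,-32.3,-4],"yaw":0},{"hand":1,"slide":[0.5,-32.3,-4],"yaw":0},{"hand":1,"slide":[0.5,-32.3,-4],"yaw":0}]'
python3 -m inch '[{"hand":1,"slide":[0,0,0],"yaw":0}]'
```

```text
time_s: 34.52
tcp_pos: [0.5793, -0.201, 0.1872]
ee_rot: [[-0.999, 0.034, 0.0], [0.034, 0.999, -0.0], [-0.0, -0.0, -1.0]]
wrist_force: [0.2, -0.4, 0.1]
gripper_width: 0.005
time_s: 34.65
tcp_pos: [0.5797, -0.2006, 0.1878]
ee_rot: [[-0.999, 0.033, 0.002], [0.033, 0.999, -0.0], [-0.002, -0.0, -1.0]]
wrist_force: [-0.8, 0.7, 0.5]
gripper_width: 0.005
```

```bash
python3 -m inch '[{"hand":1,"slide":[1.1,2.7,0],"yaw":0},{"hand":1,"slide":[1.1,2.7,-1.2],"yaw":0},{"hand":1,"slide":[1.1,2.7,-2],"yaw":0},{"hand":1,"slide":[1.1,2.7,-2.3],"yaw":0},{"hand":1,"slide":[1.1,2.7,-2.45],"yaw":0},{"hand":1,"slide":[1.1,2.7,-2.45],"yaw":0},{"hand":1,"slide":[1.1,2.7,-2.45],"yaw":0}]'
```

```text
time_s: 35.52
tcp_pos: [0.5916, -0.175, 0.1661]
ee_rot: [[-0.999, 0.033, 0.006], [0.033, 0.999, -0.002], [-0.006, -0.002, -1.0]]
wrist_force: [-1.8, 1.4, 14.9]
gripper_width: 0.003
```

```bash
python3 -m inch '[{"hand":1,"slide":[-0.5,0.02,0.06],"yaw":0},{"hand":1,"slide":[-1.5,0.05,0.06],"yaw":0},{"hand":1,"slide":[-3,0.1,0.06],"yaw":0},{"hand":1,"slide":[-4.5,0.15,0.06],"yaw":0},{"hand":1,"slide":[-6,0.2,0.06],"yaw":0},{"hand":1,"slide":[-7.5,0.25,0.06],"yaw":0},{"hand":1,"slide":[-9,0.3,0.06],"yaw":0},{"hand":1,"slide":[-10.2,0.34,0.06],"yaw":0},{"hand":1,"slide":[-10.8,0.36,0.06],"yaw":0},{"hand":1,"slide":[-10.8,0.36,0.06],"yaw":0}]'
python3 -m inch '[{"hand":1,"slide":[0,0,1],"yaw":0},{"hand":1,"slide":[0,0,4],"yaw":0},{"hand":1,"slide":[0,8,8],"yaw":0},{"hand":1,"slide":[0,13,8],"yaw":0},{"hand":1,"slide":[0,18,8],"yaw":0},{"hand":1,"slide":[0,24,8],"yaw":0},{"hand":1,"slide":[0,30,8],"yaw":0},{"hand":1,"slide":[0,34,8],"yaw":0},{"hand":1,"slide":[0,34,8],"yaw":0}]'
python3 - <<'E'
from h import *
st()
im=capture("top");s=capture("scene");cv2.imwrite("pics/top8.png",im)
a=cv2.resize(s[180:340,160:420],(650,400),interpolation=2)
b=cv2.resize(im[180:280,240:450],(650,300),interpolation=2)
cv2.imwrite("pics/crop8.png",cv2.resize(np.vstack([a,b]),None,fx=.85,fy=.85))
print(lid("top",im,"blue",roi=(350,180,450,280)),lid("scene",s,"blue",roi=(150,220,285,300)),lid("scene",s,"orange",roi=(290,180,420,310)))
E
```

```text
time_s: 36.78
tcp_pos: [0.4844, -0.1714, 0.1661]
ee_rot: [[-0.999, 0.033, 0.008], [0.033, 0.999, -0.002], [-0.008, -0.002, -1.0]]
wrist_force: [-0.5, 0.9, 13.2]
gripper_width: 0.009
time_s: 37.9
tcp_pos: [0.4819, 0.1715, 0.2424]
ee_rot: [[-1.0, 0.031, -0.001], [0.031, 1.0, -0.0], [0.001, -0.0, -1.0]]
wrist_force: [-0.0, -0.3, -0.2]
gripper_width: 0.004
t 37.9 tcp [481.9 171.5 242.4] yaw_y -0.0307 F [-0.  -0.3 -0.2] w 0.004
{'c': (486.4, -171.8), 'size': (203.3, 105.5), 'yaw': -0.038} {'c': (487.8, -170.8), 'size': (202.5, 112.8), 'yaw': -0.0309} {'c': (488.0, 155.7), 'size': (203.1, 114.3), 'yaw': -0.0265}
```

View pics/crop8.png

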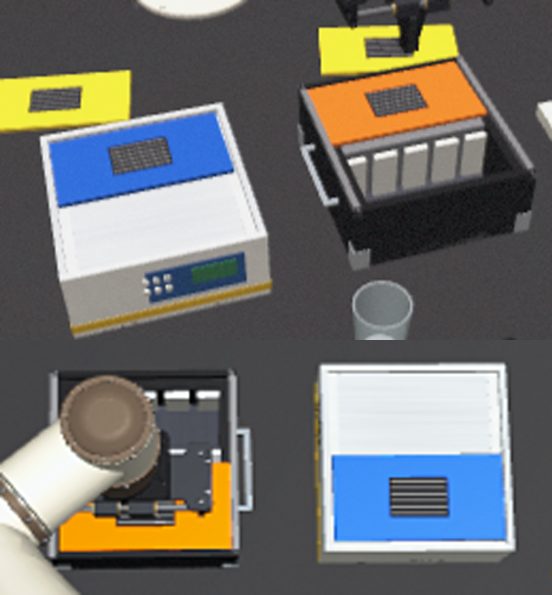

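The blue lid is shut, at -52 in the chamber frame (window -62 to -48), and the case is empty. Now the orange lid.

```bash
python3 -m inch '[{"hand":1,"slide":[0.5,-1.3,-3],"yaw":0},{"hand":1,"slide":[0.5,-1.3,-6],"yaw":0},{"hand":1,"slide":[0.5,-1.3,-7.2],"yaw":0},{"hand":1,"slide":[0.5,-1.3,-7.7],"yaw":0},{"hand":1,"slide":[0.5,-1.3,-7.8],"yaw":0},{"hand":1,"slide":[0.5,-1.3,-7.8],"yaw":0}]'
```

```text
time_s: 38.75
tcp_pos: [0.4879, 0.1567, 0.1661]
ee_rot: [[-0.999, 0.034, 0.002], [0.034, 0.999, 0.001], [-0.002, 0.001, -1.0]]
wrist_force: [0.4, -0.7, 4.0]
gripper_width: 0.007
```

```bash
python3 -m inch '[{"hand":1,"slide":[0,0,-0.12],"yaw":0},{"hand":1,"slide":[0.5,-0.02,-0.12],"yaw":0},{"hand":1,"slide":[1.5,-0.05,-0.12],"yaw":0},{"hand":1,"slide":[3,-0.1,-0.12],"yaw":0},{"hand":1,"slide":[4.5,-0.15,-0.12],"yaw":0},{"hand":1,"slide":[6,-0.2,-0.12],"yaw":0},{"hand":1,"slide":[7.5,-0.24,-0.12],"yaw":0},{"hand":1,"slide":[9,-0.29,-0.12],"yaw":0},{"hand":1,"slide":[9.8,-0.31,-0.12],"yaw":0},{"hand":1,"slide":[9.8,-0.31,-0.12],"yaw":0}]'
python3 - <<'E'
from h import *
s=capture("scene");print(lid("scene",s,"orange",roi=(290,180,420,310)))
E
```

```text
time_s: 40.0
tcp_pos: [0.5874, 0.1541, 0.1661]
ee_rot: [[-0.999, 0.033, 0.006], [0.033, 0.999, 0.002], [-0.006, 0.002, -1.0]]
wrist_force: [1.5, -1.3, 6.4]
gripper_width: 0.005
{'c': (588.8, 153.1), 'size': (203.4, 112.8), 'yaw': -0.0294}
```

```bash
python3 -m inch '[{"hand":1,"slide":[0.5,-0.02,0],"yaw":0},{"hand":1,"slide":[0.95,-0.03,0],"yaw":0},{"hand":1,"slide":[0.95,-0.03,0],"yaw":0},{"hand":1,"slide":[0.95,-0.03,1],"yaw":0},{"hand":1,"slide":[0.95,-0.03,4],"yaw":0},{"hand":1,"slide":[-1,-4,9],"yaw":0}]'
python3 -m inch '[{"hand":1,"slide":[-3,-6,3],"yaw":0},{"hand":1,"slide":[-6,-12,5],"yaw":0},{"hand":1,"slide":[-9,-18,5],"yaw":0},{"hand":1,"slide":[-10,-24,5],"yaw":0},{"hand":1,"slide":[-10,-30,5],"yaw":0},{"hand":1,"slide":[-10,-36,5],"yaw":0},{"hand":1,"slide":[-10,-36,5],"yaw":0},{"hand":1,"slide":[-10,-36,5],"yaw":0}]'
python3 - <<'E'
from h import *
st()
im=capture("top");s=capture("scene");cv2.imwrite("pics/top9.png",im)
cv2.imwrite("pics/scene9.png",s)
print(lid("top",im,"orange",roi=(230,180,345,290)),lid("scene",s,"orange",roi=(290,180,420,310)),lid("scene",s,"blue",roi=(150,220,285,300)),lid("top",im,"blue",roi=(350,180,450,280)))
E
```

```text
time_s: 40.8
tcp_pos: [0.5763, 0.117, 0.2497]
ee_rot: [[-0.999, 0.032, -0.003], [0.032, 0.999, -0.001], [0.003, -0.001, -1.0]]
wrist_force: [0.9, -0.7, 0.2]
gripper_width: 0.006
time_s: 41.8
tcp_pos: [0.476, -0.2444, 0.3002]
ee_rot: [[-0.999, 0.036, -0.001], [0.036, 0.999, 0.001], [0.001, 0.001, -1.0]]
wrist_force: [-0.2, -0.7, 0.4]
gripper_width: 0.002
t 41.8 tcp [ 476.  -244.4  300.2] yaw_y -0.0362 F [-0.2 -0.7  0.4] w 0.002
{'c': (595.8, 152.7), 'size': (203.0, 107.8), 'yaw': -0.0377} {'c': (596.1, 152.8), 'size': (203.3, 110.9), 'yaw': -0.0309} {'c': (487.8, -170.8), 'size': (202.5, 112.8), 'yaw': -0.0309} {'c': (461.4, -235.2), 'size': (73.8, 60.4), 'yaw': -0.0382}
```

View pics/scene9.png

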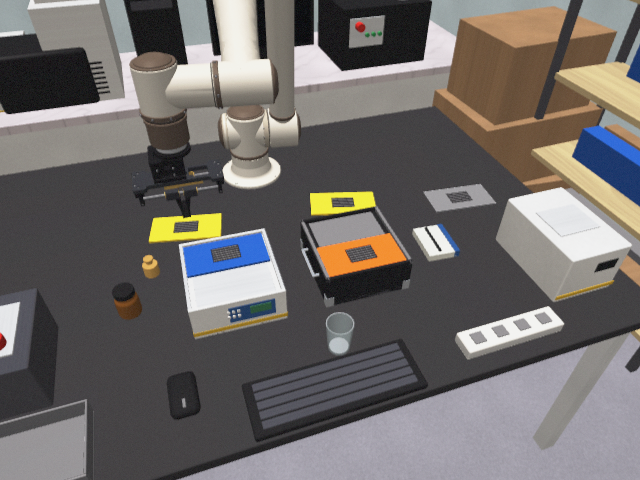

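Both lids look shut, but the margins to the windows are only a few mm. I'll nudge both against their end stops (±56, inside the windows), blue first.

```bash
python3 -m inch '[{"hand":1,"slide":[1.4,4,-4],"yaw":0},{"hand":1,"slide":[1.4,7.2,-8],"yaw":0},{"hand":1,"slide":[1.4,7.2,-11],"yaw":0},{"hand":1,"slide":[1.4,7.2,-13],"yaw":0},{"hand":1,"slide":[1.4,7.2,-13.4],"yaw":0},{"hand":1,"slide":[1.4,7.2,-13.55],"yaw":0},{"hand":1,"slide":[1.4,7.2,-13.55],"yaw":0}]'
```

```text
time_s: 42.78
tcp_pos: [0.4911, -0.1715, 0.1662]
ee_rot: [[-0.999, 0.033, 0.003], [0.033, 0.999, -0.0], [-0.003, -0.0, -1.0]]
wrist_force: [0.4, 0.4, 2.4]
gripper_width: 0.003
```

```bash
python3 -m inch '[{"hand":1,"slide":[0,0,-0.12],"yaw":0},{"hand":1,"slide":[-0.2,0.01,-0.12],"yaw":0},{"hand":1,"slide":[-0.4,0.01,-0.12],"yaw":0},{"hand":1,"slide":[-0.5,0.02,-0.12],"yaw":0},{"hand":1,"slide":[-0.5,0.02,-0.12],"yaw":0}]'
python3 -m inch '[{"hand":1,"slide":[0,0,0.5],"yaw":0},{"hand":1,"slide":[0,0,3],"yaw":0},{"hand":1,"slide":[2,5,8],"yaw":0},{"hand":1,"slide":[4,11,8],"yaw":0},{"hand":1,"slide":[6,17,8],"yaw":0},{"hand":1,"slide":[8,23,8],"yaw":0},{"hand":1,"slide":[10.4,29,6],"yaw":0},{"hand":1,"slide":[10.4,32.3,4],"yaw":0},{"hand":1,"slide":[10.4,32.3,2],"yaw":0},{"hand":1,"slide":[10.4,32.3,1],"yaw":0}]'
python3 -m inch '[{"hand":1,"slide":[0,0,0],"yaw":0},{"hand":1,"slide":[0,0,0],"yaw":0}]'
python3 - <<'E'
from h import *
im=capture("top");s=capture("scene")
print(lid("scene",s,"blue",roi=(150,220,285,300)),lid("top",im,"blue",roi=(350,180,450,280)))
E
```

```text
time_s: 43.4
tcp_pos: [0.4878, -0.1719, 0.1661]
ee_rot: [[-0.999, 0.033, 0.007], [0.033, 0.999, -0.001], [-0.007, -0.001, -1.0]]
wrist_force: [0.7, 1.7, 6.9]
gripper_width: 0.006
time_s: 44.65
tcp_pos: [0.5885, 0.1514, 0.1722]
ee_rot: [[-0.999, 0.034, -0.003], [0.034, 0.999, -0.001], [0.003, -0.001, -1.0]]
wrist_force: [0.2, -0.2, -0.2]
gripper_width: 0.009
time_s: 44.9
tcp_pos: [0.5898, 0.1507, 0.1748]
ee_rot: [[-0.999, 0.035, 0.002], [0.035, 0.999, 0.001], [-0.002, 0.001, -1.0]]
wrist_force: [-0.1, 0.1, -0.2]
gripper_width: 0.008
{'c': (486.2, -171.6), 'size': (202.3, 112.7), 'yaw': -0.0328} {'c': (486.3, -172.8), 'size': (202.4, 105.5), 'yaw': -0.0384}
```

```bash
python3 -m inch '[{"hand":1,"slide":[0,0.2,-0.6],"yaw":0},{"hand":1,"slide":[0,0.2,-0.95],"yaw":0},{"hand":1,"slide":[0,0.2,-1.1],"yaw":0},{"hand":1,"slide":[0,0.2,-1.1],"yaw":0},{"hand":1,"slide":[0.2,0.19,-1.1],"yaw":0},{"hand":1,"slide":[0.4,0.18,-1.1],"yaw":0},{"hand":1,"slide":[0.4,0.18,-1.1],"yaw":0}]'
python3 -m inch '[{"hand":1,"slide":[0,0,0.5],"yaw":0},{"hand":1,"slide":[0,0,4],"yaw":0},{"hand":1,"slide":[-3,-5,9],"yaw":0},{"hand":1,"slide":[-6,-11,14],"yaw":0},{"hand":1,"slide":[-10,-17,14],"yaw":0},{"hand":1,"slide":[-10,-23,14],"yaw":0},{"hand":1,"slide":[-10,-29,14],"yaw":0},{"hand":1,"slide":[-10,-35,14],"yaw":0},{"hand":1,"slide":[-10,-40,14],"yaw":0},{"hand":1,"slide":[-10,-40,14],"yaw":0}]'
python3 - <<'E'
from h import *
im=capture("top");s=capture("scene")
print(lid("top",im,"orange",roi=(230,180,345,290)),lid("scene",s,"orange",roi=(290,180,420,310)),lid("scene",s,"blue",roi=(150,220,285,300)))
# gap between orange lid far edge and case far outer edge along centreline: lid vs deck
cv2.imwrite("pics/crop10.png",np.hstack([cv2.resize(im[180:280,250:340],(450,500),interpolation=2),cv2.resize(s[210:310,180:290],(340,309)).repeat(1,0)[:300].copy().__class__((0,)) if 0 else cv2.resize(s[205:335,175:295],(346,500),interpolation=2)]))
E
```

```text
time_s: 45.88
tcp_pos: [0.5938, 0.1532, 0.1661]
ee_rot: [[-0.999, 0.033, 0.002], [0.033, 0.999, -0.0], [-0.002, 0.0, -1.0]]
wrist_force: [-5.0, 0.6, 13.8]
gripper_width: 0.003
time_s: 47.12
tcp_pos: [0.4927, -0.25, 0.3019]
ee_rot: [[-0.999, 0.039, -0.001], [0.039, 0.999, 0.0], [0.001, 0.0, -1.0]]
wrist_force: [0.5, 0.9, -0.2]
gripper_width: 0.007
{'c': (599.0, 152.9), 'size': (203.6, 107.9), 'yaw': -0.0377} {'c': (597.2, 153.0), 'size': (203.5, 108.9), 'yaw': -0.025} {'c': (486.2, -171.6), 'size': (202.3, 112.7), 'yaw': -0.0328}
```

View pics/crop10.png

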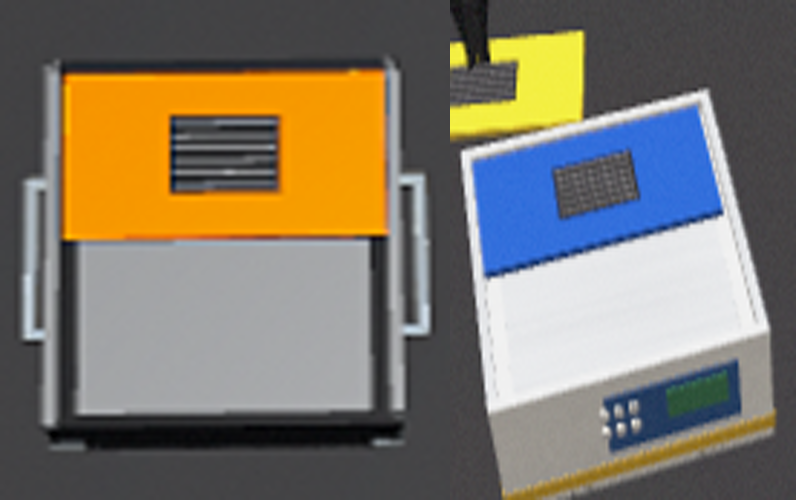

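```bash
python3 -m inch '[{"hand":1,"slide":[0,0,0],"yaw":0},{"hand":1,"slide":[0,0,0],"yaw":0},{"hand":1,"slide":[0,0,0],"yaw":0},{"hand":1,"slide":[0,0,0],"yaw":0}]'
python3 - <<'E'
from h import *
im=capture("top");s=capture("scene")
o=lid("top",im,"orange",roi=(230,180,345,290));b=lid("scene",s,"blue",roi=(150,220,285,300));print(o,b);st()
if abs(o["c"][0]-598.5)<3 and abs(b["c"][0]-486.2)<3: print(finish_job())
E
```

```text
time_s: 47.72
tcp_pos: [0.4935, -0.2463, 0.3029]
ee_rot: [[-0.999, 0.033, 0.0], [0.033, 0.999, -0.0], [-0.0, -0.0, -1.0]]
wrist_force: [0.3, -0.0, 0.4]
gripper_width: 0.002
{'c': (599.0, 152.9), 'size': (203.6, 107.9), 'yaw': -0.0377} {'c': (486.2, -171.6), 'size': (202.3, 112.7), 'yaw': -0.0328}
t 47.83 tcp [ 493.5 -246.6  302.8] yaw_y -0.0336 F [ 0.2 -0.8 -1.1] w 0.005
the job is handed in; nothing more can be done
None
```

I handed the job in at about 48 s. I opened the case, moved all four plaques (white, yellow, green, red) into their own chamber slots, and closed the blue lid and then the orange lid. I then nudged both lids once more toward their stops for extra margin. No verdict was reported.

**Plaques:** each went down to the floor with 8–14 N of contact force. They looked upright and seated in both views before the blue lid passed over them freely.

**Orange lid:** it is about 55–56 mm along the case's x, with the window at 48–62 mm. It pressed against its end stop at about 5 N.

**Blue lid:** it is about -52 to -53.5 mm along the chamber's x, with the window at -62 to -48 mm. The nudge moved it only slightly and I felt no clear stop, so its margin is about 4–5 mm.

**Disagreements:** the two cameras differed by 1–2 mm on the lid positions, and lid yaw readings ranged from -0.025 to -0.038 rad. Both are within tolerance.

**Other checks:** I saw no lid knocked aside. The bystanders looked unmoved, though I did not measure them at the end. The arm was clear and about 0.23 m above the bench at hand-in.

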